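# Take the clamp cap off the worn spindle of a twin bench sander

### The job

The dark, worn sanding sleeve on the bench sander is due to be changed, so unscrew the black clamp cap that sits on top of that spindle. Nobody remembers which of the two spindles has the left-hand thread, so turn the cap one way and, if it does not loosen, the other way; once it is unscrewed lift it off and finish while holding it in the gripper, still, at least 5 cm above the spindle. Leave the other spindle's cap tight, and do not knock over or shove the spare sleeve, toy car and wheel standing nearby.

Things in the scene. Friction and masses are not known exactly. Their poses are not given: they have to be found in the camera images.
- sander: Green twin-spindle bench sander, fixed: 150 mm deep (x), 230 mm wide (y), aluminium table top 66 mm above the worktop. Origin: centre of its underside; front (switch, dial) to -x; z up. Two vertical spindles, locked against turning, at y = +65 and -65 mm. On each, up from the table: sleeve (to 118 mm), steel washer (36 mm wide, top at 121 mm), threaded stud hidden in a clamp cap.
- sleeve_worn: Worn sanding sleeve, nearly black with dull brown bands, fixed round one of the two spindles (either one). 38 mm diameter, 50 mm high; origin at the centre of its lower end, on the spindle axis, 68 mm above the worktop; z up. It carries cap_worn above it.
- cap_worn: To be taken off: black clamp cap, a sixteen-sided knob (its sides lie in parallel pairs) 42 mm across, 26 mm high, white radial mark on its top, hollow below (bore 26 mm), 0.12 to 0.18 kg. Origin: centre of its underside, which sits screwed down on the washer 121 mm above the worktop; z up, x towards the white mark and square to one side.
- spindle_tip (a point): Tip of the threaded stud inside cap_worn, on the spindle axis, 141 mm above the worktop. Coarse two-start thread of unmarked hand, which changes from run to run. The loosening way the cap turns easily (0.1 N m), rises 3.2 mm per rad (0.8 mm play), stays where left, and lifts off after 2.3 rad or more; pulled sooner it stays on. The other way: hard stop within 0.1 rad.
- sleeve_fresh: Good sanding sleeve, brick red, fixed round the other spindle. 38 mm diameter, 50 mm high; origin at the centre of its lower end, on the spindle axis; z up. It carries cap_fresh above it.
- cap_fresh: The clamp cap on the other spindle, of the same make (same size, origin and axes), screwed tight on a thread of the other hand. It must stay as it is.
- new_sleeve: Spare sanding sleeve standing on end on the worktop: brick-red tube, 39 mm diameter, 50 mm high; origin at the centre of its underside. Bystander.
- bench_car: Wooden toy car standing on the worktop, about 64 x 120 x 51 mm; origin at the centre of its underside. Bystander.
- toy_wheel_0: Pale wooden toy wheel lying flat on the worktop, 50 mm diameter, 16 mm thick; origin at the centre of its underside. Bystander.
There are look-alikes about, which are no part of the job. Leave any yellow look-alike of the cap_worn alone.

How it is judged:
By the outcome, as a careful person would: the job done as asked, in the order asked, and still so for the second after the job is handed in, while the arm keeps its last pose, push and grip.
It also fails if it takes over 70 s, if anything falls off the work surface, if the arm or the gripper's body presses on something with over 40 N, if the wrist force passes 120 N, or if a joint passes its speed limit or range.

### The arm

A 6-joint arm with a two-finger parallel gripper is mounted at the origin on a cart in front of the work surface, level with it; the furniture and walls round the work are solid. World frame = base frame: x ahead of the robot, y to its left, z up, the work surface at z = 0. Lengths are in m, angles in rad, forces in N, time in s.
With the tool pointing down it reaches from about 0.35 to 0.975 m from the base axis. Payload 4.9 kg.
Tool frame: the origin (TCP) lies on the centre line of the jaws, within the pads' length; the fingertips stand manip.tip_reach ahead of it and the grasp point (between the pads) is the TCP (manip.tip_reach is the distance from the TCP to the fingertips, in m); z points along the fingers, y is the line along which they close (so a half turn about z gives the same grasp; the last joint's range is limited). The gripper opens to 85 mm and grips with 20 to 120 N. Pads are 22 mm wide; open, the fingers measure 114 mm over their backs; the gripper's body (76 mm by 85 mm) begins 54 mm behind the grasp point. The pads swing forward as they close: fully open they stand 13 mm farther back than shut.
Start: joints at [1.091, 0.053, 1.613, -0, 1.476, -0.119], TCP at [0.221, 0.585, 0.25] pointing down, gripper open.
Joint ranges: [-3.01, 3.01], [-1.01, 2.22], [0.06, 2.58], [-1.02, 4.17], [0.09, 2.62], [-3.14, 3.14]. Speed limits (rad/s): [2.57, 2.57, 3.14, 3.14, 3.14, 3.14].

### API

Orientations are given as a unit quaternion [w, x, y, z].
In Python, from plant import manip gives the robot as it stands. The module is installed in compiled form; this text tells all that it offers.
- The arm moves only by the tool move_arm, never from a script. Its argument "rows" is a list of rows, each a list of 7 numbers: the shift along the tool's x, y, z in cm, then the turn, a rotation vector about the tool's x, y, z in degrees, then the opening, from -1 (shut) to 1 (fully open). In form: [[tx, ty, tz, ax, ay, az, jaw], ...]. A call has 1 to 20 rows; each row shifts and turns the commanded pose from where the row before left it, along the tool's axes as they then stand; what a row does not reach is not made up. A row lasts 1/12 s, in which the tool goes at most 41.7 mm and 7.16 degrees, less where a joint would pass 70% of its speed; a pose out of reach is approached as far as the arm can. A call is refused whole if a number of a shift passes 4.17 or a number of a turn 7.16, either way. A call with a gripper value outside its range is refused whole. The fingers move at their own pace and stop on an object; the grip force is fixed at half the most. Time passes only in rows, so rows that do not move let the fingers close. It gives the time, the measured TCP pose, the force, the opening and the grip force at its end, in the units of the state.
- manip.state(): the state, without advancing time (a new reading comes with each control period).
- manip.grab_frame(name): name is "side" or "top" or "wrist"; returns a dict with "img" (400x640x3 uint8, blue, green, red), "mtx" (3x3 intrinsics, pixels), "R" (3x3) and "t" (3): a world point X has camera coordinates R X + t. Camera axes: x right, y down, z forward; pixel columns grow to the right and rows downward; lengths in m; the calibration is good to about 2 mm. A picture is of the moment at which its call begins. There is no depth.
- manip.job_done(): hands the job in; it is judged then, once.
The state is a dict: "time": time; "joint_pos": joint angles; "joint_vel": joint speeds; "joint_efforts": joint torques, N m; "tool_pos": TCP position; "tool_rot": TCP orientation; "contact_force": force on the tool from outside, world axes, zero at the start; "ft_torque": the same for the moment, N m; "gripper_width": opening from 0.0 (shut) to 1.0 (fully open); "grasp_force": force on a finger pad.
Only numpy, scipy, OpenCV 4.12 (cv2) and the standard library are available. Lean on these libraries where they do the work, as an engineer would, in place of code of your own. Each camera call takes 0.05 s, during which the arm holds its last target. There are 200 camera calls.

## Working session

There is one attempt and no reset: what is moved stays moved. The work goes in short steps, Python scripts to look and compute and a tool call to move; the robot and the scene stay as the last step left them, time stands still between calls to the robot, and variables do not carry over. Pictures are saved under pics/ and viewed, at most 10 in all, crops included, and the job is handed in when it is done.

Besides the shell and the picture viewer there is one more tool, called after "Request:" by a JSON object that holds its "method" and its "body". move_arm: Moves the arm, as the interface text tells. Its arguments: {"type":"object","properties":{"rows":{"type":"array","items":{"type":"array","items":{"type":"number"}}}},"required":["rows"]}

```bash
mkdir -p pics; python3 - <<'E'
from plant import manip
import cv2,numpy as np,pickle
s=manip.state();print({k:np.round(v,3) for k,v in s.items()},manip.tip_reach)
F={}
for n in("top","side"):
    f=manip.grab_frame(n);F[n]=f;cv2.imwrite(f"pics/{n}0.png",f["img"]);print(n,f["mtx"],-f["R"].T@f["t"],f["R"])
pickle.dump(F,open("F0.pkl","wb"))
E
```

```text
{'time': np.float64(0.0), 'joint_pos': array([ 1.091,  0.053,  1.614,  0.   ,  1.476, -0.119]), 'joint_vel': array([-0.   , -0.   ,  0.001,  0.001,  0.   , -0.   ]), 'joint_efforts': array([ 1.0000e-03, -3.9369e+01, -3.7017e+01, -0.0000e+00,  7.0000e-03,
       -0.0000e+00]), 'tool_pos': array([0.22 , 0.584, 0.249]), 'tool_rot': array([-0.   ,  0.179,  0.984, -0.001]), 'contact_force': array([ 0.41 ,  0.05 , -0.356]), 'ft_torque': array([-0.025,  0.031, -0.029]), 'grasp_force': np.float64(0.0), 'gripper_width': np.float64(0.997)} 0.019
top [[389.37069719   0.         320.16641703]
 [  0.         389.37069719 198.64246815]
 [  0.           0.           1.        ]] [0.49644479 0.03469587 1.01013435] [[ 0.02563144 -0.99956319  0.01471268]
 [-0.98925508 -0.02748069 -0.14359385]
 [ 0.14393544 -0.01087408 -0.98952733]]
side [[477.62282764   0.         323.95532532]
 [  0.         477.62282764 200.87968344]
 [  0.           0.           1.        ]] [ 0.19527406 -0.87803723  0.63216351] [[ 0.90097122 -0.43362775  0.01475899]
 [-0.18401594 -0.41270268 -0.89208443]
 [ 0.39292364  0.80102651 -0.45162766]]
```

View pics/top0.png

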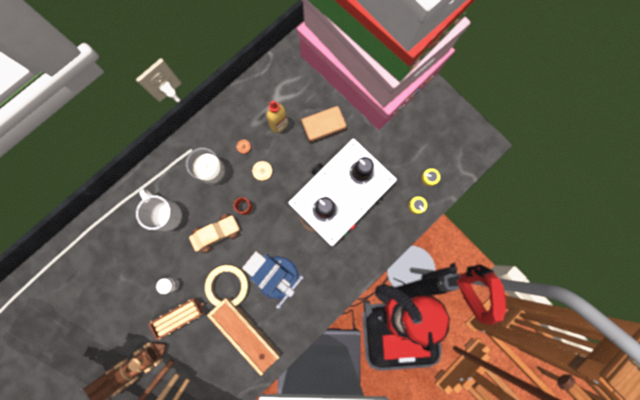

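View pics/side0.png

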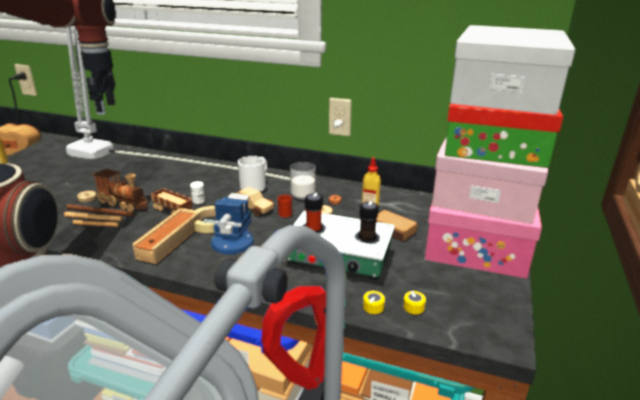

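Top view: caps at (324,208) and (363,168). Side view: the left spindle (314,210) is brick red and the right one (369,222) is dark. The side camera's right is +x/-y, so the worn one should be top (363,168). The yellow caps at top (431,177)/(418,205) are the look-alikes and get left alone. Next I measure and confirm in one enlarged crop.

```bash
cat > h.py <<'E'
import numpy as np,cv2
def ray(f,u,v):
    d=f["R"].T@np.linalg.inv(f["mtx"])@np.array([u,v,1.]);return -f["R"].T@f["t"],d
def onz(f,u,v,z):
    c,d=ray(f,u,v);return c+d*(z-c[2])/d[2]
def tri(a,b):
    A=np.zeros((3,3));y=np.zeros(3)
    for c,d in(a,b):
        d=d/np.linalg.norm(d);P=np.eye(3)-np.outer(d,d);A+=P;y+=P@c
    return np.linalg.solve(A,y)
def proj(f,X):
    p=f["mtx"]@(f["R"]@X+f["t"]);return p[:2]/p[2]
E
python3 - <<'E'
import pickle;from h import *
F=pickle.load(open("F0.pkl","rb"));T,S=F["top"],F["side"]
g=cv2.cvtColor(T["img"],cv2.COLOR_BGR2GRAY)
# table top outline
m=(g>185).astype(np.uint8);m=cv2.morphologyEx(m,cv2.MORPH_CLOSE,np.ones((3,3)))
cs,_=cv2.findContours(m,cv2.RETR_EXTERNAL,cv2.CHAIN_APPROX_NONE)
c=[c for c in cs if cv2.pointPolygonTest(c,(343,205),False)>=0][0]
P=np.array([onz(T,*p,0.066)[:2] for p in c[:,0]],np.float32)*1000
r=cv2.minAreaRect(P);print("table",r)
b=cv2.boxPoints(r)/1000;print(b)
cen=np.array(r[0])/1000
e=[b[1]-b[0],b[2]-b[1]];l=max(e,key=np.linalg.norm);l/=np.linalg.norm(l)
for k in(1,-1):
    q=cen+k*.065*l
    print("spindle",q,[proj(f,np.array([*q,z])) .round(1) for f in(T,S) for z in(.121,.147)])
a=cv2.resize(T["img"][130:240,280:410],None,fx=4.5,fy=4.5,interpolation=2)
d=cv2.resize(S["img"][180:290,280:410],None,fx=4.5,fy=4.5,interpolation=2)
o=np.hstack([a,d]);o=cv2.resize(o,(800,int(o.shape[0]*800/o.shape[1])));cv2.imwrite("pics/crop1.png",o)
E
```

```text
table ((655.087890625, -29.99981689453125), (151.78250122070312, 232.86329650878906), 47.070045471191406)
[[ 0.5181483  -0.00626437]
 [ 0.6886478  -0.16486844]
 [ 0.7920275  -0.05373527]
 [ 0.62152797  0.10486881]]
spindle [ 0.70268004 -0.07427156] [array([363.4, 167.3]), array([364.8, 164.7]), array([368.9, 214.6]), array([369.6, 204.4])]
spindle [0.60749574 0.01427192] [array([324.6, 206.6]), array([324.9, 205.2]), array([314., 206.]), array([314.1, 196. ])]
```

View pics/crop1.png

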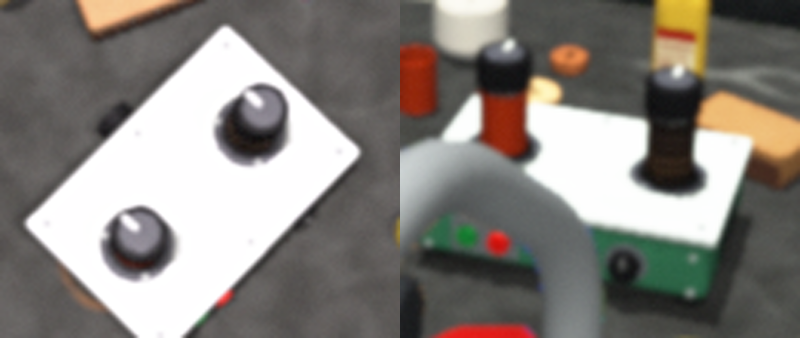

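The table outline measures 152×233 mm, matching 150×230. The crop confirms the upper-right spindle in the top view (dark banded sleeve) is the worn one, at (0.703, -0.074). Its mark points at about 45° world. First I raise the tool and turn it.

Request:
{"method": "move_arm", "body": {"rows": [[0,0,-0.7,0,0,6.7,1],[0,0,-0.7,0,0,6.7,1],[0,0,-0.7,0,0,6.7,1],[0,0,-0.7,0,0,6.7,1],[0,0,-0.7,0,0,6.7,1],[0,0,-0.7,0,0,6.7,1],[0,0,-0.7,0,0,6.7,1],[0,0,-0.7,0,0,6.7,1],[0,0,-0.7,0,0,6.7,1],[0,0,-0.7,0,0,6.7,1],[0,0,0,0,0,0,1]]}}

```text
time: 1.02
tool_pos: [0.2208, 0.5851, 0.3216]
tool_rot: [-0.0, 0.693, 0.721, 0.001]
contact_force: [0.7, 0.6, 0.2]
gripper_width: 1.004
grasp_force: 0.0
```

Request:
{"method": "move_arm", "body": {"rows": [[-3.39,2.28,0,0,0,0,1],[-3.39,2.28,0,0,0,0,1],[-3.39,2.28,0,0,0,0,1],[-3.39,2.28,0,0,0,0,1],[-3.39,2.28,0,0,0,0,1],[-3.39,2.28,0,0,0,0,1],[-3.39,2.28,0,0,0,0,1],[-3.39,2.28,0,0,0,0,1],[-3.39,2.28,0,0,0,0,1],[-3.39,2.28,0,0,0,0,1],[-3.39,2.28,0,0,0,0,1],[-3.39,2.28,0,0,0,0,1],[-3.39,2.28,0,0,0,0,1],[-3.39,2.28,0,0,0,0,1],[-3.39,2.28,0,0,0,0,1],[-3.39,2.28,0,0,0,0,1],[-3.39,2.28,0,0,0,0,1],[-3.39,2.28,0,0,0,0,1],[-3.39,2.28,0,0,0,0,1],[-3.39,2.28,0,0,0,0,1]]}}

```text
time: 2.68
tool_pos: [0.7044, -0.076, 0.319]
tool_rot: [-0.001, 0.691, 0.722, -0.0]
contact_force: [-0.1, 0.0, 1.1]
gripper_width: 1.002
grasp_force: 0.0
```

Request:
{"method": "move_arm", "body": {"rows": [[0,0,1.5,0,0,0,1],[0,0,1.5,0,0,0,1],[0,0,1.5,0,0,0,1],[0,0,1.5,0,0,0,1],[0,0,0,0,0,0,1],[0,0,0,0,0,0,1]]}}

```text
time: 3.18
tool_pos: [0.7025, -0.0727, 0.2582]
tool_rot: [-0.002, 0.692, 0.722, -0.001]
contact_force: [-0.3, -0.2, 0.4]
gripper_width: 0.999
grasp_force: 0.0
```

```bash
python3 - <<'E'
from plant import manip
import pickle;from h import *
from scipy.spatial.transform import Rotation as Ro
s=manip.state();print({k:np.round(s[k],4) for k in("tool_pos","tool_rot","joint_pos","contact_force","ft_torque")})
f=manip.grab_frame("wrist");pickle.dump(f,open("W1.pkl","wb"));cv2.imwrite("pics/w1.png",f["img"])
print("cam",-f["R"].T@f["t"],f["R"][2],"worn",proj(f,np.array([.7027,-.0743,.147])))
E
```

```text
{'tool_pos': array([ 0.7025, -0.0727,  0.2582]), 'tool_rot': array([-0.0015,  0.6919,  0.722 , -0.0009]), 'joint_pos': array([-0.2084,  0.238 ,  1.3954,  0.    ,  1.5117, -0.251 ]), 'contact_force': array([-0.2512, -0.2128,  0.3615]), 'ft_torque': array([-0.0017, -0.0199, -0.0358])}
cam [7.00744761e-01 6.43955329e-04 3.81475215e-01] [ 0.00830256 -0.28205311 -0.95936287] worn [315.37756331 206.04373375]
```

View pics/w1.png

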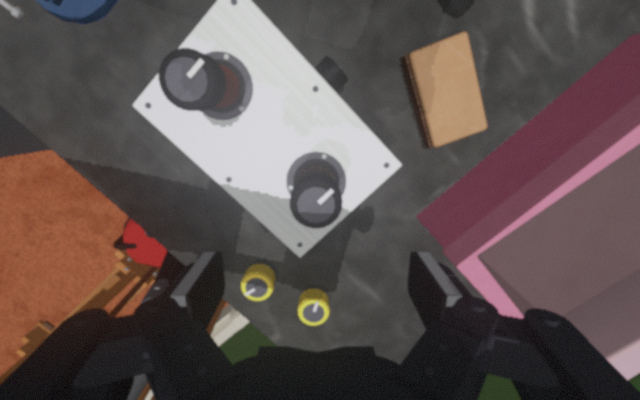

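Wrist view: the worn cap is at about (315,204) with a white mark towards (333,190), close to the predicted (315,206). The red-sleeve cap is at (188,80). Next I refine the cap's centre and mark angle.

```bash
python3 - <<'E'
import pickle;from h import *
f=pickle.load(open("W1.pkl","rb"));g=cv2.cvtColor(f["img"],cv2.COLOR_BGR2GRAY)
R=[]
c=cv2.HoughCircles(cv2.GaussianBlur(g[150:250,260:370],(3,3),0),cv2.HOUGH_GRADIENT_ALT,1,5,param1=150,param2=.5,minRadius=18,maxRadius=35)
for u,v,r in (c[0] if c is not None else []):
    p=onz(f,u+260,v+150,.147);print(u+260,v+150,r,p,"diam",2*np.linalg.norm(onz(f,u+260+r,v+150,.147)-p))
sub=g[180:230,290:342];m=(sub>150).astype(np.uint8)
n,l,st,ce=cv2.connectedComponentsWithStats(m);print(st[1:],ce[1:]+[290,180])
for i in range(1,n):
    if st[i,4]>25:
        y,x=np.nonzero(l==i);W=np.array([onz(f,a+290,b+180,.147)[:2] for a,b in zip(x,y)]);
        print(i,W.mean(0),cv2.fitLine((W*1000).astype(np.float32),cv2.DIST_L2,0,.01,.01).ravel())
o=cv2.resize(g[140:250,250:380],None,fx=5,fy=5,interpolation=2);cv2.imwrite("pics/w1c.png",o)
E
```

```text
316.0 181.0 27.576714 [ 0.70233774 -0.05410838  0.147     ] diam 0.04234695450239998
316.0 203.0 22.910677 [ 0.70308334 -0.07177654  0.147     ] diam 0.03591377383866432
[[  0   5   3   5  13]
 [ 27   9  17  16 115]
 [  0  15   1   3   3]
 [  0  33  22  17 130]
 [ 30  33  22  17  57]] [[290.84615385 187.        ]
 [324.83478261 196.43478261]
 [290.         196.        ]
 [295.75384615 224.71538462]
 [332.75438596 223.36842105]]
2 [ 0.70972416 -0.06614444] [ 6.8534654e-01  7.2821707e-01  7.0972418e+02 -6.6144440e+01]
4 [ 0.6876654  -0.09066581] [ 8.4214181e-01 -5.3925616e-01  6.8766541e+02 -9.0665810e+01]
5 [ 0.71715929 -0.08824008] [ 7.2837394e-01  6.8517983e-01  7.1715930e+02 -8.8240082e+01]
```

View pics/w1c.png

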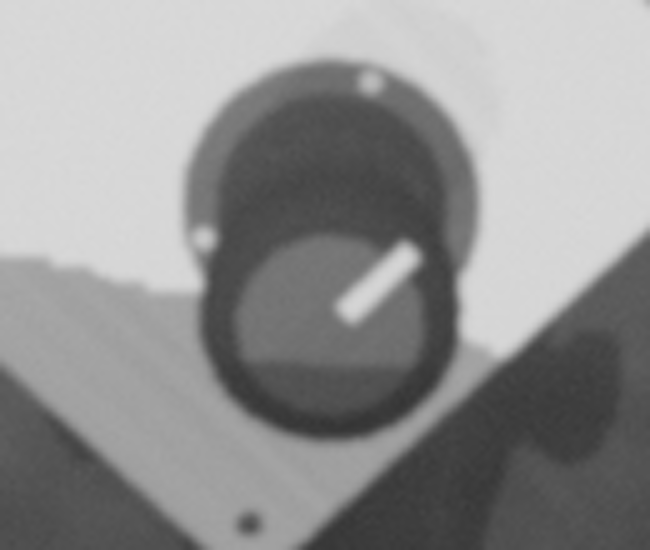

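The mark is at 47°, so a side pair lies at about 2°, and the jaw line is at 2.4°. The cap is at (0.703, -0.0735), so I descend and grip.

Request:
{"method": "move_arm", "body": {"rows": [[-0.08,0.03,1.5,0,0,0,1],[0,0,1.5,0,0,0,1],[0,0,1.5,0,0,0,1],[0,0,1.5,0,0,0,1],[0,0,1.5,0,0,0,1],[0,0,1.5,0,0,0,1],[0,0,1,0,0,0,1],[0,0,1,0,0,0,1],[0,0,1,0,0,0,1],[0,0,0,0,0,0,1],[0,0,0,0,0,0,1]]}}

```text
time: 4.15
tool_pos: [0.7039, -0.0749, 0.1396]
tool_rot: [-0.0, 0.693, 0.721, -0.0]
contact_force: [-0.4, 0.9, 0.9]
gripper_width: 1.001
grasp_force: 0.0
```

Request:
{"method": "move_arm", "body": {"rows": [[0,0,0,0,0,0,-1],[0,0,0,0,0,0,-1],[0,0,0,0,0,0,-1],[0,0,0,0,0,0,-1],[0,0,0,0,0,0,-1],[0,0,0,0,0,0,-1],[0,0,0,0,0,0,-1],[0,0,0,0,0,0,-1],[0,0,0,0,0,0,-1],[0,0,0,0,0,0,-1],[0,0,0,0,0,0,-1],[0,0,0,0,0,0,-1]]}}

```text
time: 5.15
tool_pos: [0.7032, -0.0752, 0.1419]
tool_rot: [-0.001, 0.693, 0.721, -0.001]
contact_force: [-6.4, 0.6, 5.9]
gripper_width: 0.475
grasp_force: 61.6
```

```bash
cat > st.py <<'E'
from plant import manip
import numpy as np
s=manip.state();print({k:np.round(v,4).tolist() for k,v in s.items() if k not in("joint_vel","joint_efforts")})
E
python3 st.py
```

```text
{'time': 5.15, 'joint_pos': [-0.2113, 0.3226, 1.4919, -0.0011, 1.3297, -0.2517], 'tool_pos': [0.7032, -0.0752, 0.1419], 'tool_rot': [-0.0008, 0.6926, 0.7213, -0.0011], 'contact_force': [-6.3946, 0.5685, 5.9393], 'ft_torque': [0.0337, 1.1772, 0.0235], 'grasp_force': 61.6189, 'gripper_width': 0.4746}
```

Gripped: 40 mm opening, 62 N. I'll relieve the small side push and test one direction.

Request:
{"method": "move_arm", "body": {"rows": [[0,-0.05,-0.05,0,0,0,-1],[0,0,0,0,0,3,-1],[0,0,0,0,0,3,-1],[0,0,0,0,0,3,-1],[0,0,0,0,0,0,-1],[0,0,0,0,0,0,-1]]}}

```text
time: 5.65
tool_pos: [0.703, -0.075, 0.1418]
tool_rot: [-0.001, 0.747, 0.665, -0.001]
contact_force: [-5.6, 0.2, 5.3]
gripper_width: 0.476
grasp_force: 61.4
```

```bash
python3 st.py
```

```text
{'time': 5.65, 'joint_pos': [-0.2112, 0.3217, 1.493, -0.0006, 1.3285, -0.0954], 'tool_pos': [0.703, -0.075, 0.1418], 'tool_rot': [-0.0005, 0.7468, 0.665, -0.0007], 'contact_force': [-5.5806, 0.2393, 5.2974], 'ft_torque': [0.0439, 0.9722, 0.0764], 'grasp_force': 61.428, 'gripper_width': 0.4763}
```

The z torque is only 0.08 N m after 9°, which is past the 0.1 rad stop, so this looks like the loosening way. I'll continue a little and check.

Request:
{"method": "move_arm", "body": {"rows": [[0,0,-0.06,0,0,6,-1],[0,0,-0.04,0,0,6,-1],[0,0,-0.04,0,0,6,-1],[0,0,-0.03,0,0,6,-1],[0,0,-0.03,0,0,6,-1],[0,0,0,0,0,0,-1]]}}

```text
time: 6.15
tool_pos: [0.7043, -0.0734, 0.1421]
tool_rot: [-0.0, 0.893, 0.449, 0.001]
contact_force: [3.8, 3.8, -3.8]
gripper_width: 0.474
grasp_force: 62.3
```

```bash
python3 - <<'E'
exec(open("st.py").read())
import cv2
f=manip.grab_frame("wrist");a=f["img"];g=manip.grab_frame("top")["img"][110:230,290:420]
g=cv2.resize(g,None,fx=3.3,fy=3.3,interpolation=2)
o=np.hstack([a[0:400,150:550],g[:400 if g.shape[0]>=400 else None][:396] if 0 else cv2.resize(g,(400,400))]);cv2.imwrite("pics/c2.png",o)
E
```

```text
{'time': 6.15, 'joint_pos': [-0.2097, 0.3218, 1.4924, 0.0025, 1.3258, 0.4288], 'tool_pos': [0.7043, -0.0734, 0.1421], 'tool_rot': [-0.0004, 0.8934, 0.4492, 0.0014], 'contact_force': [3.7963, 3.8449, -3.8094], 'ft_torque': [0.6813, -0.6532, 0.7132], 'grasp_force': 62.2773, 'gripper_width': 0.4738}
```

View pics/c2.png

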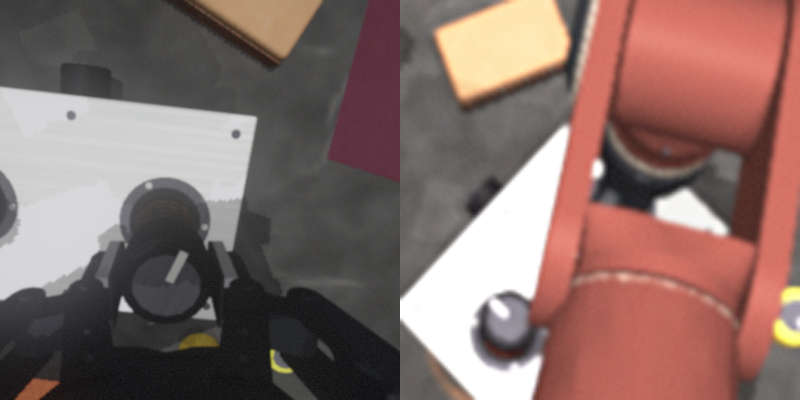

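Torque is now 0.71 N m, and the mark in the wrist view, left half (165,285)→(185,252), seems to have turned relative to the jaws. So this may be the stop with the pads slipping. I'll measure the mark in world axes.

```bash
cat > mark.py <<'E'
from plant import manip
from h import *
def mark(f=None,c=(.703,-.074),z=.147):
    f=f or manip.grab_frame("wrist");g=cv2.cvtColor(f["img"],cv2.COLOR_BGR2GRAY)
    u,v=proj(f,np.array([*c,z])).astype(int)
    m=np.zeros_like(g);cv2.circle(m,(int(u),int(v)),int(.0155/np.linalg.norm(onz(f,u+1,v,z)-onz(f,u,v,z))),1,-1)
    th=max(110,.8*g[m>0].max());m=m*(g>th).astype(np.uint8)
    y,x=np.nonzero(m);W=np.array([onz(f,a,b,z)[:2] for a,b in zip(x,y)])
    d=cv2.fitLine((W*1000).astype(np.float32),cv2.DIST_L2,0,.01,.01).ravel()[:2]
    w=W.mean(0)-c;d=d*np.sign(d@w)
    return len(x),W.mean(0).round(4),np.degrees(np.arctan2(d[1],d[0])).round(1),np.degrees(np.arctan2(w[1],w[0])).round(1)
if __name__=="__main__":
    import pickle
    s=manip.state();w=s["tool_rot"];print("toolyaw",np.degrees(np.arctan2(2*w[2]**2-1,2*w[1]*w[2])).round(1),s["tool_pos"].round(4),"j6",s["joint_pos"][5].round(3),"F",s["contact_force"].round(1),"T",s["ft_torque"].round(2),s["gripper_width"].round(3),s["grasp_force"].round(0))
    print(mark())
    print("start",mark(pickle.load(open("W1.pkl","rb"))))
E
python3 mark.py
```

```text
Traceback (most recent call last):
  File "mark.py", line 14, in <module>
    s=manip.state();w=s["tool_rot"];print("toolyaw",np.degrees(np.arctan2(2*w[2]**2-1,2*w[1]*w[2])).round(1),s["tool_pos"].round(4),"j6",s["joint_pos"][5].round(3),"F",s["contact_force"].round(1),"T",s["ft_torque"].round(2),s["gripper_width"].round(3),s["grasp_force"].round(0))
                                                                                                                                                                                                                                ^^^^^^^^^^^^^^^^^^^^^^^^
AttributeError: 'float' object has no attribute 'round'
```

```bash
sed -i 's/,s\["gripper_width"\].*$/,round(float(s["gripper_width"]),3),round(float(s["grasp_force"])))/; s/s\["joint_pos"\]\[5\].round(3)/round(float(s["joint_pos"][5]),3)/' mark.py; python3 mark.py
```

```text
toolyaw -36.4 [ 0.7043 -0.0734  0.1421] j6 0.425 F [ 3.9  3.9 -4.7] T [ 0.65 -0.62  0.82] 0.471 62
(214, array([ 0.7119, -0.0694]), np.float64(28.9), np.float64(27.4))
start (70, array([ 0.7088, -0.0671]), np.float64(47.6), np.float64(50.2))
```

The cap turned only about 18° while the tool turned 39°, and the torque holds at 0.8 N m, which is ambiguous. I'll turn the other way in moderate steps and compare.

Request:
{"method": "move_arm", "body": {"rows": [[0,0,0.03,0,0,-4,-1],[0,0,0.03,0,0,-4,-1],[0,0,0.03,0,0,-4,-1],[0,0,0.03,0,0,-4,-1],[0,0,0,0,0,0,-1],[0,0,0,0,0,0,-1]]}}

```text
time: 6.8
tool_pos: [0.7036, -0.0734, 0.1421]
tool_rot: [-0.001, 0.822, 0.57, 0.001]
contact_force: [-1.6, 5.3, 1.5]
gripper_width: 0.475
grasp_force: 62.8
```

```bash
python3 mark.py
```

```text
toolyaw -20.5 [ 0.7036 -0.0734  0.1421] j6 0.148 F [-1.6  5.3  1.5] T [0.78 0.23 0.14] 0.475 63
(236, array([ 0.7108, -0.0673]), np.float64(44.8), np.float64(41.0))
start (70, array([ 0.7088, -0.0671]), np.float64(47.6), np.float64(50.2))
```

Request:
{"method": "move_arm", "body": {"rows": [[0,0,0.03,0,0,-4,-1],[0,0,0.02,0,0,-4,-1],[0,0,0,0,0,-4,-1],[0,0,0,0,0,-4,-1],[0,0,0,0,0,0,-1],[0,0,0,0,0,0,-1]]}}

```text
time: 7.35
tool_pos: [0.703, -0.0736, 0.1422]
tool_rot: [-0.002, 0.735, 0.678, 0.0]
contact_force: [-5.9, 4.4, 5.2]
gripper_width: 0.47
grasp_force: 63.1
```

```bash
python3 mark.py
```

```text
toolyaw -4.6 [ 0.703  -0.0736  0.1422] j6 -0.131 F [-5.9  4.4  5.2] T [0.7  0.95 0.02] 0.47 63
(240, array([ 0.7086, -0.0658]), np.float64(60.9), np.float64(55.7))
start (70, array([ 0.7088, -0.0671]), np.float64(47.6), np.float64(50.2))
```

Going this way the cap follows: the mark moves 29→45→61° with torque near zero. I'll continue with the matching rise.

Request:
{"method": "move_arm", "body": {"rows": [[0,0,-0.02,0,0,-5,-1],[0,0,-0.03,0,0,-5,-1],[0,0,-0.03,0,0,-5,-1],[0,0,-0.03,0,0,-5,-1],[0,0,-0.03,0,0,-5,-1],[0,0,-0.03,0,0,-5,-1],[0,0,0,0,0,0,-1],[0,0,0,0,0,0,-1]]}}

```text
time: 8.07
tool_pos: [0.7021, -0.0736, 0.1436]
tool_rot: [-0.003, 0.534, 0.846, -0.0]
contact_force: [-7.8, 5.6, 6.8]
gripper_width: 0.474
grasp_force: 63.3
```

```bash
python3 mark.py
```

```text
toolyaw 25.5 [ 0.7021 -0.0736  0.1436] j6 -0.655 F [-7.8  5.6  6.8] T [0.71 1.31 0.03] 0.474 63
(83, array([ 0.7042, -0.0624]), np.float64(92.4), np.float64(84.3))
start (70, array([ 0.7088, -0.0671]), np.float64(47.6), np.float64(50.2))
```

The cap loosens counter-clockwise: the mark is at 92° with torque 0.03 N m, so it is a right-hand thread. I'll carry on and ease the small side load.

Request:
{"method": "move_arm", "body": {"rows": [[0.05,-0.03,-0.05,0,0,0,-1],[0,0,-0.034,0,0,-6,-1],[0,0,-0.034,0,0,-6,-1],[0,0,-0.034,0,0,-6,-1],[0,0,-0.034,0,0,-6,-1],[0,0,-0.034,0,0,-6,-1],[0,0,-0.034,0,0,-6,-1],[0,0,-0.034,0,0,-6,-1],[0,0,-0.034,0,0,-6,-1],[0,0,-0.034,0,0,-6,-1],[0,0,-0.034,0,0,-6,-1],[0,0,0,0,0,0,-1],[0,0,0,0,0,0,-1]]}}

```text
time: 9.2
tool_pos: [0.7012, -0.0747, 0.147]
tool_rot: [-0.003, 0.04, 0.999, -0.0]
contact_force: [-8.6, -0.4, 5.5]
gripper_width: 0.476
grasp_force: 63.1
```

```bash
python3 mark.py
```

```text
toolyaw 85.4 [ 0.7012 -0.0747  0.147 ] j6 -1.702 F [-8.6 -0.4  5.5] T [0.04 1.46 0.04] 0.476 63
(213, array([ 0.6974, -0.0683]), np.float64(151.3), np.float64(134.3))
start (70, array([ 0.7088, -0.0671]), np.float64(47.6), np.float64(50.2))
```

Request:
{"method": "move_arm", "body": {"rows": [[0,0,-0.034,0,0,-6,-1],[0,0,-0.034,0,0,-6,-1],[0,0,-0.034,0,0,-6,-1],[0,0,-0.034,0,0,-6,-1],[0,0,-0.034,0,0,-6,-1],[0,0,-0.034,0,0,-6,-1],[0,0,-0.034,0,0,-6,-1],[0,0,-0.034,0,0,-6,-1],[0,0,-0.034,0,0,-6,-1],[0,0,-0.034,0,0,-6,-1],[0,0,0,0,0,0,-1],[0,0,0,0,0,0,-1]]}}

```text
time: 10.25
tool_pos: [0.7018, -0.0758, 0.1505]
tool_rot: [-0.002, -0.465, 0.885, -0.0]
contact_force: [-6.1, -2.3, 3.3]
gripper_width: 0.473
grasp_force: 62.9
```

```bash
python3 mark.py
```

```text
toolyaw 145.4 [ 0.7018 -0.0758  0.1505] j6 -2.749 F [-6.1 -2.3  3.3] T [-0.44  1.07  0.01] 0.473 63
(253, array([ 0.697 , -0.0742]), np.float64(-150.4), np.float64(-178.5))
start (70, array([ 0.7088, -0.0671]), np.float64(47.6), np.float64(50.2))
```

The cap has turned about 162° (2.8 rad), past the 2.3 rad needed. I'll lift gently first.

Request:
{"method": "move_arm", "body": {"rows": [[0,0,-0.2,0,0,0,-1],[0,0,-0.2,0,0,0,-1],[0,0,-0.2,0,0,0,-1],[0,0,-0.2,0,0,0,-1],[0,0,0,0,0,0,-1]]}}

```text
time: 10.72
tool_pos: [0.7039, -0.0742, 0.159]
tool_rot: [0.001, -0.464, 0.886, -0.0]
contact_force: [0.5, 0.4, -0.3]
gripper_width: 0.472
grasp_force: 62.4
```

Request:
{"method": "move_arm", "body": {"rows": [[0,0,-0.8,0,0,0,-1],[0,0,-0.8,0,0,0,-1],[0,0,-1,0,0,0,-1],[0,0,-1,0,0,0,-1],[0,0,-1,0,0,0,-1],[0,0,-1,0,0,0,-1],[0,0,-1,0,0,0,-1],[0,0,-1,0,0,0,-1],[0,0,-1,0,0,0,-1],[0,0,-1,0,0,0,-1],[0,0,-1,0,0,0,-1],[0,0,-0.5,0,0,0,-1],[0,0,0,0,0,0,-1],[0,0,0,0,0,0,-1],[0,0,0,0,0,0,-1],[0,0,0,0,0,0,-1],[0,0,0,0,0,0,-1],[0,0,0,0,0,0,-1]]}}

```text
time: 12.22
tool_pos: [0.7029, -0.0746, 0.2684]
tool_rot: [-0.0, -0.464, 0.886, 0.0]
contact_force: [-0.9, -0.5, -1.2]
gripper_width: 0.471
grasp_force: 62.4
```

```bash
python3 mark.py; python3 - <<'E'
from plant import manip
import cv2,numpy as np
a=manip.grab_frame("side")["img"][120:290,270:430];b=manip.grab_frame("wrist")["img"]
cv2.imwrite("pics/end.png",np.hstack([cv2.resize(a,(376,400),interpolation=2),b[:,120:540]]))
E
```

```text
toolyaw 145.3 [ 0.7029 -0.0746  0.2684] j6 -2.747 F [-0.9 -0.5 -1.2] T [ 0.    0.   -0.02] 0.471 62
(491, array([ 0.7072, -0.0693]), np.float64(-29.9), np.float64(48.1))
start (70, array([ 0.7088, -0.0671]), np.float64(47.6), np.float64(50.2))
```

View pics/end.png

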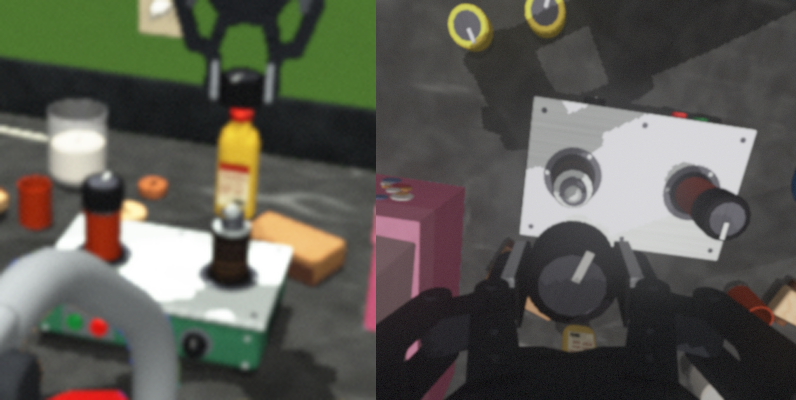

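The cap is in the gripper, at (242,88) on the left and (570,280) on the right. The bare stud shows on the dark spindle at (232,215) on the left and (573,186) on the right. The other cap is still in place, so I hand it in.

```bash
python3 -c "
from plant import manip
print(manip.job_done())"
```

```text
the job is handed in; nothing more can be done
None
```

The worn spindle's cap turned out to have a right-hand thread; it is unscrewed and held still in the gripper about 11 cm above the spindle tip. The other spindle's cap was not touched, I saw no contact with the items nearby, and the job was handed in at about 12 s.

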